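# Get the watch movement out from behind the bench glassware

## Task

The watch movement in its round steel holder is shut in on the aluminium tray behind the glass dome, the lidded jar and the capped bottle. First stand all three aside on the black bench mat, then lay the movement face up in the recess of the round white work block, and then put the dome, the jar and the bottle back on the tray, each on the very spot where it stood. Set everything down gently and upright, let nothing drop or tip over, and leave the loupe, the small empty ring and the tweezers where they are.

Things in the scene. Friction and masses are not known exactly. Their poses are not given: they have to be found in the camera images.
- movement: The watch movement in its round steel holder: a steel disc of diameter 46 mm, 15 mm high, brass works and a short crown stem on top (to 20 mm). About 70 g. Origin: centre of the underside; z up. On the tray (floor 3 mm above the bench, 210 x 210 mm, rim 8 mm). Dome, jar and bottle stand about 65 mm from it, at its left, its right and on the robot's side, in any order. Grip across its diameter.
- dome: Glass dust dome: clear bell of diameter 66 mm (foot rim 69 mm) with a straight glass knob of diameter 20 mm on top. About 0.2 kg. Origin: centre of the underside, z up. Stands on the tray (floor 3 mm above the bench). Lift it from above by the knob, which is upright and ends 94 mm above the underside; the shoulder around it is at most 68 mm up.
- jar: Lidded glass jar: straight green glass cylinder of diameter 60 mm with a flat steel lid (diameter 63 mm, fixed) and a steel knob of diameter 20 mm on top. About 0.28 kg. Origin: centre of the underside, z up. Stands on the tray (floor 3 mm above the bench). Lift it from above by the knob, which is upright and ends 94 mm above the underside; the shoulder around it is at most 68 mm up.
- bottle: Amber glass bottle of diameter 58 mm with sloping shoulders, a plain paper band and a black screw cap of diameter 28 mm. About 0.24 kg. Origin: centre of the underside, z up. Stands on the tray (floor 3 mm above the bench). Lift it from above by the cap, which is upright and ends 94 mm above the underside; the shoulder around it is at most 68 mm up.
- mat: Black rubber bench mat, 290 mm along its x, 150 mm along its y, 3 mm thick, fixed on the bench to one side of the tray (left or right): the side area. Origin: centre of its underside, its top is at z = 3 mm. Fixed equipment up to 150 mm high stands only beyond x = 0.70 m and, at the sides, beyond 0.42 m from the x axis.
- block: Round white work block, diameter 90 mm, 18 mm high, fixed on the bench to the other side of the tray. In its top a flat recess of diameter 64 mm, 2.5 mm deep, with a black rubber floor 15.5 mm above the block's underside: the place for the movement (9 mm of play all round). Origin: centre of its underside.
- loupe: Bystander: black eye loupe, diameter 36 mm at the foot, 32 mm high, loose on the tray in its far left corner (+y is left). Origin: centre of its underside.
- empty_holder: Bystander: small empty steel ring, outer diameter 31 mm, 12 mm high, loose on the tray in its far right corner. Origin: centre of its underside.
- tweezers: Bystander: brass tweezers, 133 mm long, 8 mm high, lying loose on the bench in front of the tray, on the robot's side. Origin: middle of the underside; x along their length.
Mind the look-alikes: they are no part of the job. Leave any blue look-alike of the movement alone.

How it is judged:
On the way, in this order (a step that is already met when the one before it is completed fails the run):
1. the dome, the jar and the bottle all stand upright on the bench mat, released (x of dome in the frame of mat between -0.128 and 0.128 m and y of dome in the frame of mat between -0.058 and 0.058 m and z of each of dome, jar, bottle in the frame of mat below 0.008 m and angle between each of dome, jar, bottle's own z axis and vertical below 0.1 rad and contact force between the fingers and dome below 0.05 N and linear speed of each of dome, jar, bottle below 0.03 m/s and angular speed of each of dome, jar, bottle below 0.3 rad/s and x of jar in the frame of mat between -0.128 and 0.128 m and y of jar in the frame of mat between -0.058 and 0.058 m and contact force between the fingers and jar below 0.05 N and x of bottle in the frame of mat between -0.128 and 0.128 m and y of bottle in the frame of mat between -0.058 and 0.058 m and contact force between the fingers and bottle below 0.05 N), for 0.2 s.
2. the movement lies flat in the recess of the work block, released (horizontal distance between movement and block below 0.012 m and z of movement in the frame of block between 0.012 and 0.0172 m and angle between movement's own z axis and vertical below 0.06 rad and contact force between the fingers and movement below 0.05 N and linear speed of movement below 0.03 m/s and angular speed of movement below 0.3 rad/s), for 0.2 s.
At the end, for the whole second after the job is handed in: The movement lies flat and face up on the floor of the work block's recess, within 12 mm of its centre; the dome, the jar and the bottle stand upright on the tray, each within 15 mm of where it stood at the start; all are released and at rest (all of step 2 and distance of each of dome, jar, bottle from where it was at the start of the episode below 0.015 m and angle between each of dome, jar, bottle's own z axis and vertical below 0.1 rad and contact force between the fingers and dome below 0.05 N and linear speed of each of dome, jar, bottle below 0.03 m/s and angular speed of each of dome, jar, bottle below 0.3 rad/s and contact force between the fingers and jar below 0.05 N and contact force between the fingers and bottle below 0.05 N); the robot touches nothing.
It fails at once if the movement, the dome, the jar or the bottle is dropped: falls free, untouched by the fingers, faster than 0.5 m/s (about 13 mm of fall) ((linear speed of dome above 0.5 m/s and contact force between the fingers and dome below 0.01 N) or (linear speed of jar above 0.5 m/s and contact force between the fingers and jar below 0.01 N) or (linear speed of bottle above 0.5 m/s and contact force between the fingers and bottle below 0.01 N) or (linear speed of movement above 0.5 m/s and contact force between the fingers and movement below 0.01 N)).
It fails at once if the movement, the dome, the jar or the bottle is tipped over (more than 40 degrees) (angle between any of dome, jar, bottle, movement's own z axis and vertical above 0.7 rad).
It fails at once if the loupe, the small empty ring or the tweezers are moved by more than 20 mm (distance of any of loupe, empty_holder, tweezers from where it was at the start of the episode above 0.02 m).
It also fails if it takes over 144 s, if anything falls off the work surface, if the arm or the gripper's body presses on something with over 40 N, if the wrist force passes 120 N, or if a joint passes its speed limit or range.

## Robot

A 6-joint arm with a two-finger parallel gripper is mounted at the origin on the work surface. World frame = base frame: x ahead of the robot, y to its left, z up, the work surface at z = 0. Lengths are in m, angles in rad, forces in N, time in s.
With the tool pointing down it reaches from about 0.375 to 0.9 m from the base axis. Payload 3.1 kg.
Tool frame: the origin (TCP) lies between the finger pads; the fingertips stand manip.finger_overhang ahead of it and the grasp point (between the pads) lies 5 mm behind it (manip.finger_overhang is the distance from the TCP to the fingertips, in m); z points along the fingers, y is the line along which they close (so a half turn about z gives the same grasp; the last joint's range is limited). The gripper opens to 85 mm and grips with 20 to 120 N. Pads are 22 mm wide; open, the fingers measure 114 mm over their backs; the gripper's body (76 mm by 85 mm) begins 54 mm behind the grasp point. The pads swing forward as they close: fully open they stand 13 mm farther back than shut.
Start: joints at [-0.178, 0.527, 1.433, -0, 1.181, -0.178], TCP at [0.625, 0, 0.245] pointing down, gripper open.
Joint ranges: [-3.08, 3.08], [-0.75, 2.2], [0.22, 2.44], [-1.43, 4.57], [0, 2.65], [-2.85, 2.85]. Speed limits (rad/s): [2.79, 2.79, 3.14, 3.14, 3.14, 3.14].

## Interface

Orientations are given as a unit quaternion [x, y, z, w].
In Python, from station import manip gives the robot as it stands.
- The arm moves only by the tool drive_tool, never from a script. Its argument "plan" is a list of rows, each a list of 7 numbers: the shift along the tool's x, y, z in m, then the turn, a rotation vector about the tool's x, y, z in degrees, then the opening, from -1 (shut) to 1 (fully open). In form: [[x, y, z, wx, wy, wz, gripper], ...]. A call has 1 to 10 rows; each row shifts and turns the commanded pose from where the row before left it, along the tool's axes as they then stand; what a row does not reach is not made up. A row lasts 1/10 s, in which the tool goes at most 50 mm and 8.59 degrees, less where a joint would pass 70% of its speed; a pose out of reach is approached as far as the arm can. A call is refused whole if a number of a shift passes 0.05 or a number of a turn 8.59, either way. A call with a gripper value outside its range is refused whole. The fingers move at their own pace and stop on an object; "newtons" is the grip in N (left out, the last holds). Time passes only in rows, so rows that do not move let the fingers close. It gives the time, the measured TCP pose, the force, the opening and the grip force at its end, in the units of the state.
- manip.sense(): the state, without advancing time (a new reading comes with each control period).
- manip.snapshot(name): name is "scene" or "side" or "wrist"; returns a dict with "image" (420x560x3 uint8, red, green, blue), "z_map" (420x560 float32, m along the optical axis (not along the pixel's ray), 0 where there is no reading), "fov_y" (degrees; the focal length in pixels is half the picture's height over the tangent of half this angle, whatever the lens; pixels are square), "cx", "cy" (the principal point, pixels), "extrinsics" (4x4, takes a point from camera to world coordinates); the wrist camera has in their place "mount" (4x4, takes a point from camera to tool coordinates, whose origin is the TCP and whose axes are the flange's). Camera axes: x right, y up, looking along -z (the intrinsics and any distortion apply to the point x, -y, -z); pixel columns grow to the right and rows downward; lengths in m; the calibration is good to about 2 mm. The wrist camera is an equidistant fisheye: a pixel r from the principal point sees the ray r / f radians off the axis. A picture is of the moment at which its call begins: read the wrist's pose just before it.
- manip.sign_off(): hands the job in; it is judged then, once.
The state is a dict: "t": time; "q": joint angles; "qd": joint speeds; "tau": joint torques, N m; "tcp_pos": TCP position; "tool_rot": TCP orientation; "force": force on the tool from outside, world axes, zero at the start; "ft_torque": the same for the moment, N m; "finger_gap": opening from 0.0 (shut) to 1.0 (fully open); "gripper_force": force on a finger pad.
Only numpy, scipy, OpenCV 4.12 (cv2) and the standard library are available. Lean on these libraries where they do the work, as an engineer would, in place of code of your own. Each camera call takes 0.05 s, during which the arm holds its last target. There are 200 camera calls.

## Working session

There is one attempt and no reset: what is moved stays moved. The work goes in short steps, Python scripts to look and compute and a tool call to move; the robot and the scene stay as the last step left them, time stands still between calls to the robot, and variables do not carry over. Pictures are saved under pics/ and viewed, at most 14 in all, crops included, and the job is handed in when it is done.

Besides the shell and the picture viewer there is one more tool, called after ">>>" by a JSON object that holds its "fn" and its "kwargs". drive_tool: Moves the arm, as the interface text tells. Its arguments: {"type":"object","properties":{"plan":{"type":"array"},"newtons":{"type":"number"}},"required":["plan"]}

```bash
mkdir -p pics; ls; cat > h.py <<'E'
import numpy as np, cv2
from station import manip
def snap(n,f=None):
    s=manip.snapshot(n)
    if f: cv2.imwrite('pics/'+f,cv2.cvtColor(s['image'],cv2.COLOR_RGB2BGR))
    return s
def rays(s,uv,T):
    uv=np.atleast_2d(np.array(uv,float)); f=s['image'].shape[0]/2/np.tan(np.radians(s['fov_y']/2))
    d=np.c_[(uv[:,0]-s['cx'])/f,-(uv[:,1]-s['cy'])/f,-np.ones(len(uv))]
    return T[:3,3],d@T[:3,:3].T
def toplane(s,uv,z):
    o,d=rays(s,uv,np.array(s['extrinsics'])); return o+d*((z-o[2])/d[:,2])[:,None]
def cloud(s):
    h,w=s['z_map'].shape; v,u=np.mgrid[:h,:w]
    o,d=rays(s,np.c_[u.ravel(),v.ravel()],np.array(s['extrinsics']))
    return (o+d*s['z_map'].reshape(-1,1)).reshape(h,w,3)
E
python3 - <<'E'
from h import *
for n in('scene','side'):
    s=snap(n,n+'0.png'); print(n,s['fov_y'],s['cx'],s['cy'],np.round(s['extrinsics'],3).tolist(),[k for k in s])
s=snap('wrist','wrist0.png');print(s['fov_y'],s['cx'],s['cy'],np.round(s['mount'],3).tolist())
print(manip.sense(),manip.finger_overhang)
E
```

```text
pics
scene 45.65189870040892 281.46804974366 215.45195894777058 [[0.85, -0.299, 0.434, 0.951], [0.527, 0.48, -0.701, -0.611], [0.001, 0.825, 0.566, 0.532], [0.0, 0.0, 0.0, 1.0]] ['image', 'z_map', 'fov_y', 'cx', 'cy', 'extrinsics']
side 53.0900377573425 277.3136913270306 201.52971244079455 [[0.666, 0.507, -0.547, 0.137], [-0.746, 0.436, -0.504, -0.41], [-0.017, 0.744, 0.668, 0.6], [0.0, 0.0, 0.0, 1.0]] ['image', 'z_map', 'fov_y', 'cx', 'cy', 'extrinsics']
65.70646984690485 279.63851386474886 213.36804948570335 [[0.001, 0.95, 0.313, 0.081], [1.0, -0.001, 0.0, -0.0], [0.0, 0.313, -0.95, -0.128], [0.0, 0.0, 0.0, 1.0]]
{'t': 0.15, 'q': array([-1.78476801e-01,  5.28284010e-01,  1.43362531e+00, -8.41725177e-06,
        1.18141565e+00, -1.78515837e-01]), 'qd': array([-0.00041438, -0.00267094, -0.00346282, -0.00087579,  0.00124847,
       -0.00119237]), 'tau': array([ 1.17890530e-03, -4.42742836e+01, -1.78276026e+01, -2.15643640e-04,
        5.61750654e-03, -9.84718270e-06]), 'tcp_pos': array([6.24460925e-01, 1.38973320e-04, 2.44533607e-01]), 'tool_rot': array([ 7.07091582e-01,  7.07121449e-01, -4.97189143e-04, -7.09259001e-04]), 'force': array([-0.54786703,  0.53169645, -0.03323134]), 'ft_torque': array([ 0.04427771, -0.00874589,  0.03689744]), 'gripper_force': 0.0, 'finger_gap': 0.9994304396331788} 0.014
```

View pics/scene0.png

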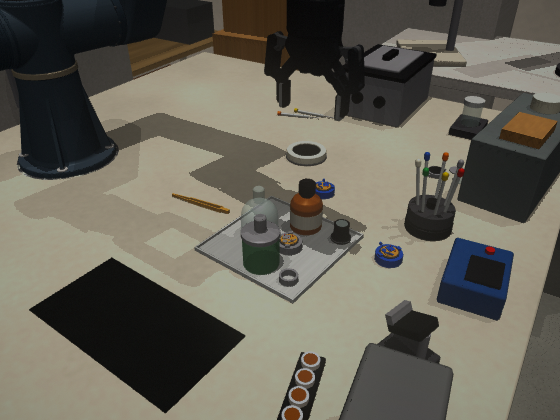

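View pics/side0.png

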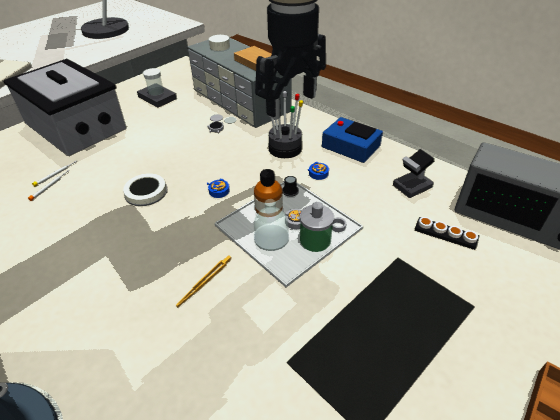

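View pics/wrist0.png

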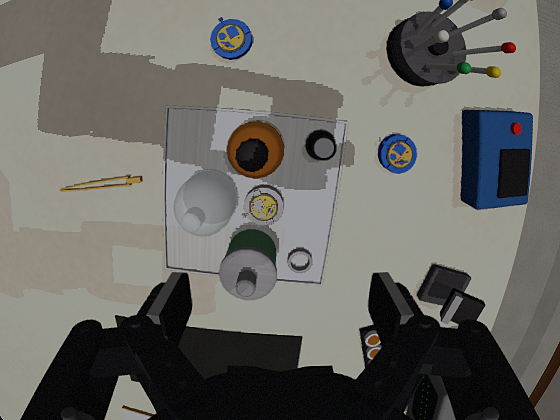

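Scene shows the tray with dome (robot's side, knob 258,192), jar (right, knob 260,222), bottle (left, cap 307,187), the movement at (290,240), mat right (135,330), and block left (306,153). In the wrist view the movement is the steel/brass disc at (263,206). The blue look-alikes are at (231,38) and (398,153). Measuring from the depth and colour data.

```bash
cat >> h.py <<'E'
from scipy.spatial.transform import Rotation as R
def wcloud(s,st,uv=None,z=None):
    """fisheye; without uv gives cloud; with uv,z casts to plane z"""
    h,w=s['z_map'].shape; f=h/2/np.tan(np.radians(s['fov_y']/2))
    full=uv is None
    if full: v,u=np.mgrid[:h,:w]; uv=np.c_[u.ravel(),v.ravel()]
    a=np.atleast_2d(np.array(uv,float))-[s['cx'],s['cy']]; r=np.hypot(*a.T)+1e-9; k=np.tan(r/f)/r
    d=np.c_[a[:,0]*k,-a[:,1]*k,-np.ones(len(a))]
    M=np.eye(4);M[:3,:3]=R.from_quat(st['tool_rot']).as_matrix();M[:3,3]=st['tcp_pos']
    T=M@np.array(s['mount']); o=T[:3,3]; d=d@T[:3,:3].T
    if full: return (o+d*s['z_map'].reshape(-1,1)).reshape(h,w,3)
    return o+d*((z-o[2])/d[:,2])[:,None]
def clusters(P,lo,hi,box,minn=15):
    m=(P[...,2]>lo)&(P[...,2]<hi)&(P[...,0]>box[0])&(P[...,0]<box[1])&(P[...,1]>box[2])&(P[...,1]<box[3])
    n,l,stt,c=cv2.connectedComponentsWithStats(m.astype(np.uint8))
    for i in range(1,n):
        if stt[i,4]>=minn:
            Q=P[l==i]; print('  n',stt[i,4],'px',np.round(c[i]),'min',np.round(Q.min(0),4),'max',np.round(Q.max(0),4),'mid',np.round((Q[:,:2].min(0)+Q[:,:2].max(0))/2,4),'circ',fit(Q))
def fit(Q):
    (x,y),r=cv2.minEnclosingCircle((Q[:,:2]*1000).astype(np.float32)); return round(x,1),round(y,1),round(r,1)
E
python3 - <<'E'
from h import *
S={}
for n in('scene','side','wrist'):
    st=manip.sense(); s=snap(n); P=wcloud(s,st) if n=='wrist' else cloud(s); S[n]=(s,P)
    print(n,'knobs');clusters(P,.085,.105,(.4,.75,-.15,.25))
    print(' mid');clusters(P,.014,.03,(.4,.75,-.15,.35),30)
    print(' tray rim');clusters(P,.006,.013,(.4,.75,-.15,.2),30)
# mat corners
for n in('scene','side'):
    s,P=S[n]; g=s['image'].max(2)
    m=((g<25)&(abs(P[...,2])<.02)).astype(np.uint8)
    m=cv2.morphologyEx(m,cv2.MORPH_OPEN,np.ones((5,5)))
    k,l,q,c=cv2.connectedComponentsWithStats(m); i=1+np.argmax(q[1:,4])
    b=cv2.findContours((l==i).astype(np.uint8),0,1)[0][0]
    ap=cv2.approxPolyDP(b,8,True)[:,0]; print(n,'mat',ap.tolist(),np.round(toplane(s,ap,.003)[:,:2],4).tolist())
E
```

```text
scene knobs
  n 178 px [307. 185.] min [0.5869 0.0262 0.085 ] max [0.6132 0.0523 0.0976] mid [0.6    0.0392] circ (600.3, 40.0, 14.6)
  n 110 px [258. 191.] min [ 0.5312 -0.0327  0.0852] max [ 0.55   -0.0113  0.097 ] mid [ 0.5406 -0.022 ] circ (541.9, -21.9, 11.0)
  n 132 px [260. 220.] min [ 0.5804 -0.1008  0.085 ] max [ 0.5999 -0.081   0.0971] mid [ 0.5902 -0.0909] circ (590.6, -90.9, 10.2)
 mid
  n 464 px [306. 150.] min [0.4198 0.2382 0.014 ] max [0.5078 0.3299 0.0199] mid [0.4638 0.284 ] circ (466.1, 284.2, 47.5)
  n 146 px [324. 186.] min [0.5511 0.1411 0.014 ] max [0.594  0.1854 0.0194] mid [0.5726 0.1632] circ (571.1, 163.6, 24.1)
  n 242 px [306. 224.] min [0.5777 0.0104 0.014 ] max [0.6292 0.0536 0.03  ] mid [0.6034 0.032 ] circ (602.7, 36.2, 28.8)
  n 120 px [340. 232.] min [0.6578 0.0262 0.014 ] max [0.6837 0.0439 0.0297] mid [0.6707 0.035 ] circ (670.8, 37.9, 13.4)
  n 331 px [290. 241.] min [ 0.5838 -0.052   0.0141] max [ 0.6282 -0.0038  0.0233] mid [ 0.606  -0.0279] circ (606.1, -27.8, 24.4)
  n 44 px [380. 247.] min [0.7385 0.0165 0.0141] max [0.75   0.0514 0.02  ] mi
[... 6735 characters left out ...]
0.4935 -0.0811  0.0093] mid [ 0.4822 -0.0999] circ (482.9, -100.7, 20.5)
  n 51 px [297. 252.] min [ 0.6332 -0.0981  0.0063] max [ 0.6619 -0.0853  0.0129] mid [ 0.6476 -0.0917] circ (647.6, -96.3, 14.5)
  n 56 px [300. 266.] min [ 0.6369 -0.1118  0.0062] max [ 0.6605 -0.1002  0.013 ] mid [ 0.6487 -0.106 ] circ (648.7, -103.5, 11.9)
  n 79 px [201. 273.] min [ 0.4958 -0.1238  0.006 ] max [ 0.5445 -0.1173  0.0089] mid [ 0.5201 -0.1206] circ (520.1, -120.0, 24.4)
scene mat [[33, 307], [162, 410], [233, 346], [225, 325], [111, 261]] [[0.3601, -0.352], [0.6409, -0.3794], [0.6547, -0.2557], [0.6224, -0.2309], [0.3766, -0.2169]]
side mat [[274, 151], [292, 156]] [[0.7584, 0.1705], [0.7711, 0.1234]]
```

```bash
python3 - <<'E'
from h import *
for n,seed in(('scene',(135,330)),('side',(380,330))):
    s=snap(n); P=cloud(s); g=s['image'].max(2)
    m=((g<40)&(abs(P[...,2])<.015)).astype(np.uint8)
    m=cv2.morphologyEx(m,cv2.MORPH_OPEN,np.ones((3,3)))
    l=cv2.connectedComponents(m)[1]
    Q=toplane(s,np.argwhere(l==l[seed[1],seed[0]])[:,::-1],.003)[:,:2]
    print(n,cv2.minAreaRect((Q*1000).astype(np.float32)))
s=snap('wrist'); im=cv2.cvtColor(s['image'],cv2.COLOR_RGB2BGR)[90:310,150:360]
cv2.imwrite('pics/crop.png',cv2.resize(im,None,fx=2.7,fy=2.7,interpolation=2))
E
```

```text
scene ((508.1419677734375, -295.0927734375), (149.1410369873047, 288.7064208984375), 85.6424331665039)
side ((505.23590087890625, -292.57098388671875), (148.24485778808594, 287.8683166503906), 85.74552154541016)
```

View pics/crop.png

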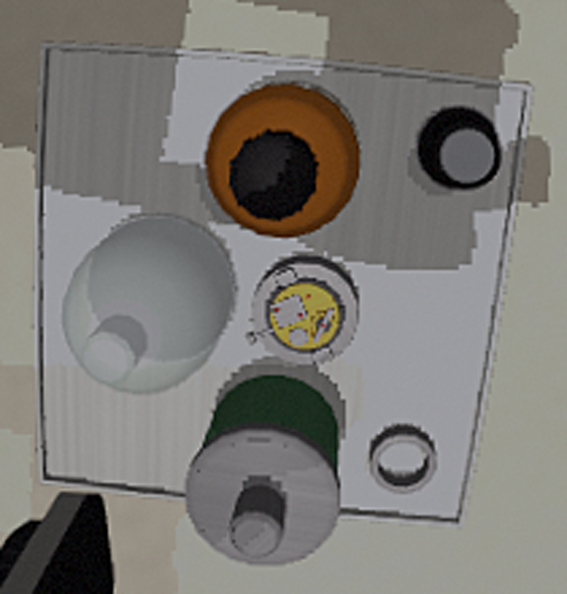

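The steel holder with brass works, at crop (305,312), is the movement: it stands among the dome, jar and bottle, and the blue ones lie off the tray. Its crown stem points to about −x, so I'll grip it along y. I start with the jar.

>>> {"fn": "drive_tool", "kwargs": {"plan": [[-0.0225, -0.009, 0.02, 0, 0, 0, 0], [-0.0225, -0.009, 0.02, 0, 0, 0, 0], [-0.0225, -0.009, 0.02, 0, 0, 0, 0], [-0.0225, -0.009, 0.02, 0, 0, 0, 0], [0, 0, 0.02, 0, 0, 0, 0], [0, 0, 0.02, 0, 0, 0, 0], [0, 0, 0.015, 0, 0, 0, 0], [0, 0, 0.01, 0, 0, 0, 0], [0, 0, 0, 0, 0, 0, 0], [0, 0, 0, 0, 0, 0, 0]], "newtons": 40}}

```text
t: 1.45
tcp_pos: [0.5894, -0.09, 0.1006]
tool_rot: [0.707, 0.707, 0.0, 0.0]
force: [-1.0, -0.5, 0.2]
finger_gap: 0.497
gripper_force: 0.0
```

>>> {"fn": "drive_tool", "kwargs": {"plan": [[0, 0, 0.0075, 0, 0, 0, 0], [0, 0, 0.005, 0, 0, 0, 0], [0, 0, 0, 0, 0, 0, 0], [0, 0, 0, 0, 0, 0, -1], [0, 0, 0, 0, 0, 0, -1], [0, 0, 0, 0, 0, 0, -1], [0, 0, 0, 0, 0, 0, -1], [0, 0, 0, 0, 0, 0, -1], [0, 0, 0, 0, 0, 0, -1], [0, 0, 0, 0, 0, 0, -1]]}}

```text
t: 2.45
tcp_pos: [0.5893, -0.0901, 0.0881]
tool_rot: [0.707, 0.707, 0.0, 0.0]
force: [0.4, 0.4, 2.2]
finger_gap: 0.215
gripper_force: 39.3
```

>>> {"fn": "drive_tool", "kwargs": {"plan": [[0, 0, -0.005, 0, 0, 0, -1], [0, 0, -0.015, 0, 0, 0, -1], [0, 0, -0.02, 0, 0, 0, -1], [-0.015, 0, -0.02, 0, 0, 0, -1], [-0.035, 0, 0, 0, 0, 0, -1], [-0.04, 0, 0, 0, 0, 0, -1], [-0.04, 0.003, 0, 0, 0, 0, -1], [-0.04, 0, 0, 0, 0, 0, -1], [-0.03, 0, 0, 0, 0, 0, -1], [-0.01, 0, 0, 0, 0, 0, -1]]}}

```text
t: 3.45
tcp_pos: [0.5912, -0.3035, 0.1473]
tool_rot: [0.708, 0.706, -0.0, 0.0]
force: [-0.5, -0.5, -3.3]
finger_gap: 0.221
gripper_force: 39.3
```

>>> {"fn": "drive_tool", "kwargs": {"plan": [[0, 0, 0.01, 0, 0, 0, -1], [0, 0, 0.02, 0, 0, 0, -1], [0, 0, 0.015, 0, 0, 0, -1], [0, 0, 0.008, 0, 0, 0, -1], [0, 0, 0.004, 0, 0, 0, -1], [0, 0, 0.002, 0, 0, 0, -1], [0, 0, 0.001, 0, 0, 0, -1], [0, 0, 0, 0, 0, 0, -1], [0, 0, 0, 0, 0, 0, -1], [0, 0, 0, 0, 0, 0, -1]]}}

```text
t: 4.45
tcp_pos: [0.5922, -0.3002, 0.0884]
tool_rot: [0.707, 0.707, 0.0, 0.0]
force: [0.6, 0.5, -3.0]
finger_gap: 0.212
gripper_force: 39.3
```

>>> {"fn": "drive_tool", "kwargs": {"plan": [[0, 0, 0.001, 0, 0, 0, -1], [0, 0, 0, 0, 0, 0, -1], [0, 0, 0, 0, 0, 0, -1]]}}

```text
t: 4.75
tcp_pos: [0.5924, -0.3003, 0.088]
tool_rot: [0.707, 0.707, 0.0, 0.001]
force: [-0.1, 0.8, 5.7]
finger_gap: 0.213
gripper_force: 40.1
```

>>> {"fn": "drive_tool", "kwargs": {"plan": [[0, 0, 0, 0, 0, 0, -0.4], [0, 0, 0, 0, 0, 0, -0.2], [0, 0, 0, 0, 0, 0, 0], [0, 0, 0, 0, 0, 0, 0], [0, 0, -0.01, 0, 0, 0, 0], [0, 0, -0.02, 0, 0, 0, 0], [0, 0, -0.02, 0, 0, 0, 0], [0.04, -0.008, 0, 0, 0, 0, 0], [0.04, -0.008, 0, 0, 0, 0, 0], [0.04, -0.008, 0, 0, 0, 0, 0]]}}

```text
t: 5.75
tcp_pos: [0.5679, -0.1792, 0.1378]
tool_rot: [0.708, 0.707, 0.0, 0.001]
force: [0.6, 0.2, 0.1]
finger_gap: 0.508
gripper_force: 0.0
```

>>> {"fn": "drive_tool", "kwargs": {"plan": [[0.04, -0.008, 0, 0, 0, 0, 0], [0.04, -0.008, 0, 0, 0, 0, 0], [0.04, -0.008, 0, 0, 0, 0, 0], [0.03, -0.004, 0, 0, 0, 0, 0], [0.009, 0, 0.01, 0, 0, 0, 0], [0, 0, 0.02, 0, 0, 0, 0], [0, 0, 0.01, 0, 0, 0, 0], [0, 0, 0.009, 0, 0, 0, 0], [0, 0, 0, 0, 0, 0, 0], [0, 0, 0, 0, 0, 0, 0]]}}

```text
t: 6.75
tcp_pos: [0.5402, -0.0217, 0.0877]
tool_rot: [0.707, 0.707, -0.0, 0.0]
force: [0.3, -0.7, 0.5]
finger_gap: 0.504
gripper_force: 0.0
```

>>> {"fn": "drive_tool", "kwargs": {"plan": [[0, 0, 0, 0, 0, 0, -1], [0, 0, 0, 0, 0, 0, -1], [0, 0, 0, 0, 0, 0, -1], [0, 0, 0, 0, 0, 0, -1], [0, 0, 0, 0, 0, 0, -1], [0, 0, 0, 0, 0, 0, -1], [0, 0, 0, 0, 0, 0, -1], [0, 0, -0.005, 0, 0, 0, -1], [0, 0, -0.01, 0, 0, 0, -1], [0, 0, -0.02, 0, 0, 0, -1]]}}

```text
t: 7.75
tcp_pos: [0.5386, -0.0204, 0.1221]
tool_rot: [0.707, 0.707, -0.001, -0.002]
force: [0.4, -0.8, -2.7]
finger_gap: 0.213
gripper_force: 39.3
```

>>> {"fn": "drive_tool", "kwargs": {"plan": [[-0.01, -0.005, -0.02, 0, 0, 0, -1], [-0.03, -0.013, -0.005, 0, 0, 0, -1], [-0.04, -0.018, 0, 0, 0, 0, -1], [-0.04, -0.018, 0, 0, 0, 0, -1], [-0.04, -0.018, 0, 0, 0, 0, -1], [-0.04, -0.018, 0, 0, 0, 0, -1], [-0.035, -0.015, 0, 0, 0, 0, -1], [-0.022, -0.01, 0, 0, 0, 0, -1], [-0.01, -0.003, 0, 0, 0, 0, -1], [0, 0, 0.01, 0, 0, 0, -1]]}}

```text
t: 8.75
tcp_pos: [0.4228, -0.2898, 0.1387]
tool_rot: [0.708, 0.706, 0.0, 0.002]
force: [0.0, 0.1, -2.1]
finger_gap: 0.215
gripper_force: 39.4
```

>>> {"fn": "drive_tool", "kwargs": {"plan": [[0, 0, 0.02, 0, 0, 0, -1], [0, 0, 0.015, 0, 0, 0, -1], [0, 0, 0.007, 0, 0, 0, -1], [0, 0, 0.004, 0, 0, 0, -1], [0, 0, 0.002, 0, 0, 0, -1], [0, 0, 0.001, 0, 0, 0, -1], [0, 0, 0.001, 0, 0, 0, -1], [0, 0, 0, 0, 0, 0, -1], [0, 0, 0, 0, 0, 0, -1]]}}

```text
t: 9.65
tcp_pos: [0.4223, -0.2881, 0.0885]
tool_rot: [0.707, 0.707, 0.0, 0.001]
force: [0.7, 2.0, 3.1]
finger_gap: 0.213
gripper_force: 39.9
```

>>> {"fn": "drive_tool", "kwargs": {"plan": [[0, 0, 0, 0, 0, 0, -0.4], [0, 0, 0, 0, 0, 0, -0.2], [0, 0, 0, 0, 0, 0, 0], [0, 0, 0, 0, 0, 0, 0], [0, 0, -0.01, 0, 0, 0, 0.1], [0, 0, -0.02, 0, 0, 0, 0.2], [0, 0, -0.02, 0, 0, 0, 0.2], [0.02, 0.01, 0, 0, 0, 0, 0.2], [0.04, 0.02, 0, 0, 0, 0, 0.2], [0.04, 0.022, 0, 0, 0, 0, 0.2]]}}

```text
t: 10.65
tcp_pos: [0.4744, -0.1877, 0.1388]
tool_rot: [0.708, 0.706, 0.0, 0.001]
force: [1.2, 0.1, 0.1]
finger_gap: 0.598
gripper_force: 0.0
```

>>> {"fn": "drive_tool", "kwargs": {"plan": [[0.04, 0.022, 0, 0, 0, 0, 0.2], [0.04, 0.022, 0, 0, 0, 0, 0.2], [0.04, 0.022, 0, 0, 0, 0, 0.2], [0.04, 0.022, 0, 0, 0, 0, 0.2], [0.04, 0.022, 0, 0, 0, 0, 0.2], [0.02, 0.01, 0, 0, 0, 0, 0.2], [0.009, 0.005, 0.01, 0, 0, 0, 0.2], [0, 0, 0.02, 0, 0, 0, 0.2], [0, 0, 0.012, 0, 0, 0, 0.2], [0, 0, 0.008, 0, 0, 0, 0.2]]}}

```text
t: 11.65
tcp_pos: [0.5977, 0.0403, 0.0863]
tool_rot: [0.707, 0.707, -0.001, -0.001]
force: [0.8, -0.2, -0.2]
finger_gap: 0.601
gripper_force: 0.0
```

>>> {"fn": "drive_tool", "kwargs": {"plan": [[0, 0, 0, 0, 0, 0, 0.2], [0, 0, 0, 0, 0, 0, 0.2]]}}

```text
t: 11.85
tcp_pos: [0.5989, 0.0403, 0.0878]
tool_rot: [0.708, 0.707, -0.0, -0.0]
force: [-0.3, -0.0, 0.6]
finger_gap: 0.601
gripper_force: 0.0
```

>>> {"fn": "drive_tool", "kwargs": {"plan": [[0, 0, 0, 0, 0, 0, -1], [0, 0, 0, 0, 0, 0, -1], [0, 0, 0, 0, 0, 0, -1], [0, 0, 0, 0, 0, 0, -1], [0, 0, 0, 0, 0, 0, -1], [0, 0, 0, 0, 0, 0, -1], [0, 0, 0, 0, 0, 0, -1], [0, 0, -0.005, 0, 0, 0, -1], [0, 0, -0.01, 0, 0, 0, -1], [0, 0, -0.02, 0, 0, 0, -1]]}}

```text
t: 12.85
tcp_pos: [0.5973, 0.0414, 0.1217]
tool_rot: [0.707, 0.707, -0.001, -0.002]
force: [-0.2, -0.5, -1.6]
finger_gap: 0.308
gripper_force: 39.7
```

>>> {"fn": "drive_tool", "kwargs": {"plan": [[-0.012, -0.003, -0.02, 0, 0, 0, -1], [-0.035, -0.01, -0.015, 0, 0, 0, -1], [-0.04, -0.011, -0.01, 0, 0, 0, -1], [-0.04, -0.011, 0, 0, 0, 0, -1], [-0.04, -0.011, 0, 0, 0, 0, -1], [-0.04, -0.011, 0, 0, 0, 0, -1], [-0.04, -0.011, 0, 0, 0, 0, -1], [-0.04, -0.011, 0, 0, 0, 0, -1], [-0.03, -0.008, 0, 0, 0, 0, -1], [-0.018, -0.005, 0, 0, 0, 0, -1]]}}

```text
t: 13.85
tcp_pos: [0.5063, -0.2964, 0.1681]
tool_rot: [0.708, 0.706, -0.0, 0.0]
force: [-0.7, 0.2, -2.2]
finger_gap: 0.309
gripper_force: 39.7
```

>>> {"fn": "drive_tool", "kwargs": {"plan": [[0, 0, 0.01, 0, 0, 0, -1], [0, 0, 0.02, 0, 0, 0, -1], [0, 0, 0.02, 0, 0, 0, -1], [0, 0, 0.015, 0, 0, 0, -1], [0, 0, 0.007, 0, 0, 0, -1], [0, 0, 0.004, 0, 0, 0, -1], [0, 0, 0.002, 0, 0, 0, -1], [0, 0, 0.001, 0, 0, 0, -1], [0, 0, 0.001, 0, 0, 0, -1], [0, 0, 0, 0, 0, 0, -1]]}}

```text
t: 14.85
tcp_pos: [0.5075, -0.2942, 0.0888]
tool_rot: [0.707, 0.707, 0.0, 0.001]
force: [-0.2, 1.3, 1.5]
finger_gap: 0.306
gripper_force: 40.1
```

>>> {"fn": "drive_tool", "kwargs": {"plan": [[0, 0, 0, 0, 0, 0, -1], [0, 0, 0, 0, 0, 0, -1]]}}

```text
t: 15.05
tcp_pos: [0.5075, -0.2941, 0.0888]
tool_rot: [0.707, 0.707, 0.0, 0.001]
force: [-1.3, 2.1, 5.3]
finger_gap: 0.309
gripper_force: 40.4
```

>>> {"fn": "drive_tool", "kwargs": {"plan": [[0, 0, 0, 0, 0, 0, -0.2], [0, 0, 0, 0, 0, 0, 0], [0, 0, 0, 0, 0, 0, 0.1], [0, 0, 0, 0, 0, 0, 0.1], [0, 0, -0.01, 0, 0, 0, 0.1], [0, 0, -0.02, 0, 0, 0, 0.1], [0, 0, -0.03, 0, 0, 0, 0.1], [0, 0, -0.03, 0, 0, 0, 0.1], [0, 0, -0.03, 0, 0, 8.5, 1], [0, 0, 0, 0, 0, 8.5, 1]]}}

```text
t: 16.05
tcp_pos: [0.5093, -0.2958, 0.2132]
tool_rot: [0.806, 0.592, 0.001, 0.005]
force: [1.9, -0.8, -0.9]
finger_gap: 0.867
gripper_force: 0.0
```

>>> {"fn": "drive_tool", "kwargs": {"plan": [[0, 0, 0, 0, 0, 8.5, 1], [0, 0, 0, 0, 0, 8.5, 1], [0, 0, 0, 0, 0, 8.5, 1], [0, 0, 0, 0, 0, 8.5, 1], [0, 0, 0, 0, 0, 8.5, 1], [0, 0, 0, 0, 0, 8.5, 1], [0, 0, 0, 0, 0, 8.5, 1], [0, 0, 0, 0, 0, 8.5, 1], [0, 0, 0, 0, 0, 5, 1], [0, 0, 0, 0, 0, 0, 1]]}}

```text
t: 17.05
tcp_pos: [0.507, -0.294, 0.2085]
tool_rot: [1.0, 0.0, 0.0, 0.0]
force: [-0.8, -0.1, 0.9]
finger_gap: 0.996
gripper_force: 0.0
```

>>> {"fn": "drive_tool", "kwargs": {"plan": [[0.01, -0.025, 0, 0, 0, 0, 1], [0.01, -0.04, 0, 0, 0, 0, 1], [0.01, -0.04, 0, 0, 0, 0, 1], [0.01, -0.04, 0, 0, 0, 0, 1], [0.01, -0.04, 0, 0, 0, 0, 1], [0, -0.04, 0, 0, 0, 0, 1], [0, -0.03, 0, 0, 0, 0, 1], [0, -0.01, 0, 0, 0, 0, 1], [0, 0, 0, 0, 0, 0, 1], [0, 0, 0, 0, 0, 0, 1]]}}

```text
t: 18.05
tcp_pos: [0.5574, -0.0299, 0.2081]
tool_rot: [1.0, 0.0, 0.0, 0.0]
force: [-0.4, -0.8, -0.3]
finger_gap: 1.004
gripper_force: 0.0
```

```bash
python3 - <<'E'
from h import *
for n in('side','scene','wrist'):
    st=manip.sense(); s=snap(n,n+'1.png'); P=wcloud(s,st) if n=='wrist' else cloud(s)
    print(n);clusters(P,.012,.03,(.53,.66,-.085,.02),100)
    print(' mat');clusters(P,.088,.105,(.36,.66,-.4,-.2))
    if n!='wrist': print(' block');clusters(P,.0165,.025,(.38,.54,.2,.36),60)
    if n=='wrist':
        im=cv2.cvtColor(s['image'],cv2.COLOR_RGB2BGR); cv2.imwrite('pics/w1.png',cv2.resize(im,None,fx=1.4,fy=1.4))
E
```

```text
side
  n 326 px [296. 217.] min [ 0.5803 -0.0514  0.012 ] max [ 0.627  -0.0056  0.0244] mid [ 0.6036 -0.0285] circ (603.6, -29.1, 24.6)
 mat
  n 139 px [427. 266.] min [ 0.5823 -0.3085  0.0887] max [ 0.6001 -0.289   0.0988] mid [ 0.5912 -0.2987] circ (592.0, -299.1, 10.4)
  n 309 px [395. 299.] min [ 0.4936 -0.3074  0.0882] max [ 0.5208 -0.2792  0.0993] mid [ 0.5072 -0.2933] circ (507.2, -293.2, 14.6)
  n 196 px [358. 337.] min [ 0.4121 -0.2961  0.0882] max [ 0.4317 -0.2772  0.099 ] mid [ 0.4219 -0.2867] circ (422.3, -286.9, 10.3)
 block
  n 437 px [144. 186.] min [0.4177 0.2403 0.0165] max [0.5068 0.3301 0.0216] mid [0.4623 0.2852] circ (461.3, 284.2, 46.7)
scene
  n 401 px [288. 241.] min [ 0.581  -0.0527  0.012 ] max [ 0.6283 -0.0056  0.023 ] mid [ 0.6047 -0.0291] circ (603.8, -30.0, 24.7)
 mat
  n 148 px [ 84. 251.] min [ 0.4145 -0.297   0.088 ] max [ 0.4333 -0.2775  0.0973] mid [ 0.4239 -0.2873] circ (423.1, -287.8, 10.3)
  n 303 px [123. 275.] min [ 0.4934 -0.3085  0.088 ] max [ 0.5217 -0.2801  0.0983] mid [ 0.5076 -0.2943] circ (507.8, -294.3, 14.9)
  n 188 px [168. 301.] min [ 0.5835 -0.3104  0.0882] max [ 0.6029 -0.2909  0.0976] mid [ 0.5932 -0.3006] circ (593.0, -300.6, 10.0)
 block
wrist
  n 1676 px [277. 143.] min [ 0.5803 -0.0504  0.0135] max [ 0.6264 -0.006   0.0246] mid [ 0.6033 -0.0282] circ (603.5, -28.8, 24.6)
 mat
  n 265 px [548. 179.] min [ 0.5831 -0.3083  0.088 ] max [ 0.6024 -0.2884  0.0982] mid [ 0.5928 -0.2983] circ (592.8, -298.4, 10.3)
  n 424 px [527. 257.] min [ 0.4934 -0.3071  0.0881] max [ 0.5221 -0.2779  0.0977] mid [ 0.5078 -0.2925] circ (507.7, -292.5, 14.8)
  n 191 px [502. 324.] min [ 0.4121 -0.2944  0.0882] max [ 0.4324 -0.2759  0.0982] mid [ 0.4223 -0.2851] circ (422.4, -285.9, 10.3)
```

View pics/w1.png

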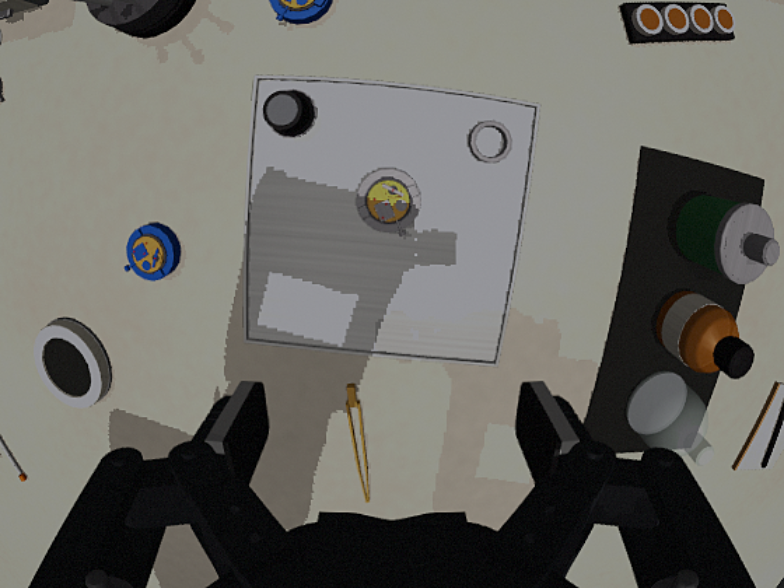

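The movement alone is left on the tray at (388,200), with its stem pointing down and right, clear of a y-direction grip. The jar, bottle and dome all stand on the mat. I go down over the movement.

>>> {"fn": "drive_tool", "kwargs": {"plan": [[0.0165, 0, 0.01, 0, 0, 0, 1], [0.02, 0, 0.03, 0, 0, 0, 1], [0.01, 0, 0.04, 0, 0, 0, 1], [0, 0, 0.035, 0, 0, 0, 1], [0, 0, 0.025, 0, 0, 0, 1], [0, 0, 0.02, 0, 0, 0, 1], [0, 0, 0.015, 0, 0, 0, 1], [0, 0, 0.0075, 0, 0, 0, 1], [0, 0, 0.005, 0, 0, 0, 1], [0, 0, 0, 0, 0, 0, 1]]}}

```text
t: 19.2
tcp_pos: [0.6037, -0.0293, 0.0204]
tool_rot: [1.0, -0.0, 0.0, 0.0]
force: [0.1, -0.1, 0.6]
finger_gap: 1.003
gripper_force: 0.0
```

>>> {"fn": "drive_tool", "kwargs": {"plan": [[0, 0, 0, 0, 0, 0, 0.6], [0, 0, 0, 0, 0, 0, 0.4], [0, 0, 0, 0, 0, 0, 0], [0, 0, 0, 0, 0, 0, -0.5], [0, 0, 0, 0, 0, 0, -1], [0, 0, 0, 0, 0, 0, -1], [0, 0, 0, 0, 0, 0, -1], [0, 0, 0, 0, 0, 0, -1]], "newtons": 30}}

```text
t: 20.0
tcp_pos: [0.604, -0.029, 0.0214]
tool_rot: [1.0, 0.0, 0.001, 0.0]
force: [-1.5, 0.2, 5.1]
finger_gap: 0.51
gripper_force: 30.1
```

>>> {"fn": "drive_tool", "kwargs": {"plan": [[0, 0, -0.003, 0, 0, 0, -1], [0, 0, -0.007, 0, 0, 0, -1], [0, 0, -0.015, 0, 0, 0, -1], [0, 0, -0.025, 0, 0, 0, -1], [0, 0, -0.03, 0, 0, 0, -1], [0, 0, -0.02, 0, 0, 0, -1], [0, 0, 0, 0, 0, 0, -1], [0, 0, 0, 0, 0, 0, -1], [0, 0, 0, 0, 0, 0, -1]]}}

```text
t: 20.9
tcp_pos: [0.6025, -0.0287, 0.1193]
tool_rot: [1.0, -0.0, -0.001, -0.0]
force: [0.6, 0.4, -2.6]
finger_gap: 0.514
gripper_force: 30.7
```

```bash
python3 - <<'E'
from h import *
for n in('side','scene'):
    s=snap(n); P=cloud(s); print(n);clusters(P,.085,.135,(.57,.64,-.055,-.003),5)
    if n=='side':
        im=cv2.cvtColor(s['image'],cv2.COLOR_RGB2BGR)[90:250,200:400]; cv2.imwrite('pics/g.png',cv2.resize(im,None,fx=3.5,fy=3.5,interpolation=2))
    else: 
        print(' block');clusters(P,.0165,.025,(.38,.54,.2,.36),30)
E
```

```text
side
  n 448 px [292. 179.] min [ 0.5784 -0.0547  0.1001] max [ 0.6262 -0.0033  0.1348] mid [ 0.6023 -0.029 ] circ (601.1, -29.0, 27.2)
scene
  n 498 px [293. 191.] min [ 0.5903 -0.0548  0.0991] max [ 0.6271 -0.003   0.135 ] mid [ 0.6087 -0.0289] circ (602.6, -29.2, 27.9)
 block
  n 47 px [320. 151.] min [0.4695 0.2573 0.0165] max [0.5078 0.3241 0.0192] mid [0.4886 0.2907] circ (483.8, 290.7, 36.3)
```

View pics/g.png

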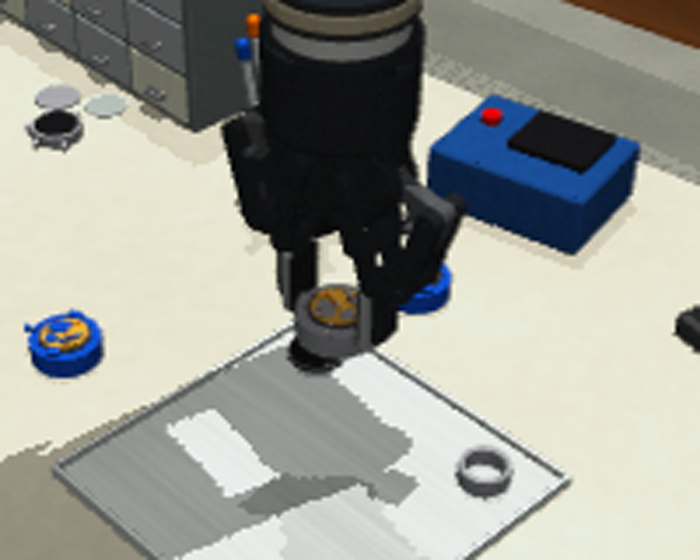

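The movement hangs level between the fingers (335,320), gripped in the middle of its rim. I carry it to the block.

>>> {"fn": "drive_tool", "kwargs": {"plan": [[-0.009, -0.02, 0, 0, 0, 0, -1], [-0.018, -0.04, 0, 0, 0, 0, -1], [-0.018, -0.04, 0, 0, 0, 0, -1], [-0.018, -0.04, 0, 0, 0, 0, -1], [-0.018, -0.04, 0, 0, 0, 0, -1], [-0.018, -0.04, 0, 0, 0, 0, -1], [-0.018, -0.04, 0, 0, 0, 0, -1], [-0.0135, -0.03, 0, 0, 0, 0, -1], [-0.008, -0.018, 0, 0, 0, 0, -1], [-0.002, -0.005, 0, 0, 0, 0, -1]]}}

```text
t: 22.0
tcp_pos: [0.4601, 0.2863, 0.1197]
tool_rot: [1.0, 0.002, -0.001, 0.0]
force: [0.7, 0.5, -0.6]
finger_gap: 0.509
gripper_force: 30.8
```

>>> {"fn": "drive_tool", "kwargs": {"plan": [[0, 0, 0.01, 0, 0, 0, -1], [0, 0, 0.02, 0, 0, 0, -1], [0, 0, 0.02, 0, 0, 0, -1], [0, 0, 0.015, 0, 0, 0, -1], [0, 0, 0.01, 0, 0, 0, -1], [0, 0, 0.004, 0, 0, 0, -1], [0, 0, 0, 0, 0, 0, -1], [0, 0, 0, 0, 0, 0, -1]]}}

```text
t: 22.8
tcp_pos: [0.4635, 0.2839, 0.0416]
tool_rot: [1.0, -0.0, 0.0, -0.0]
force: [0.5, -0.9, -1.4]
finger_gap: 0.511
gripper_force: 30.8
```

```bash
python3 - <<'E'
from h import *
print(manip.sense()['tcp_pos'])
for n in('side','scene'):
    s=snap(n,n+'2.png'); P=cloud(s); print(n);clusters(P,.0165,.0215,(.38,.54,.2,.36),30)
    print(' mv');clusters(P,.024,.05,(.42,.51,.23,.34),10)
    if n=='side':
        im=cv2.cvtColor(s['image'],cv2.COLOR_RGB2BGR)[100:240,70:230]; cv2.imwrite('pics/g2.png',cv2.resize(im,None,fx=4,fy=4,interpolation=2))
E
```

```text
[0.46345802 0.28388955 0.04163403]
side
  n 341 px [144. 189.] min [0.4175 0.2388 0.0165] max [0.5061 0.3288 0.0206] mid [0.4618 0.2838] circ (462.4, 283.7, 45.5)
 mv
  n 270 px [140. 181.] min [0.4391 0.2465 0.0243] max [0.4855 0.3136 0.0497] mid [0.4623 0.28  ] circ (457.8, 280.2, 33.8)
scene
  n 42 px [292. 150.] min [0.4212 0.239  0.0166] max [0.4628 0.2966 0.0184] mid [0.442  0.2678] circ (443.3, 268.1, 33.1)
 mv
  n 273 px [308. 143.] min [0.4528 0.2453 0.0241] max [0.4885 0.3173 0.0498] mid [0.4707 0.2813] circ (466.5, 281.3, 36.4)
```

View pics/g2.png

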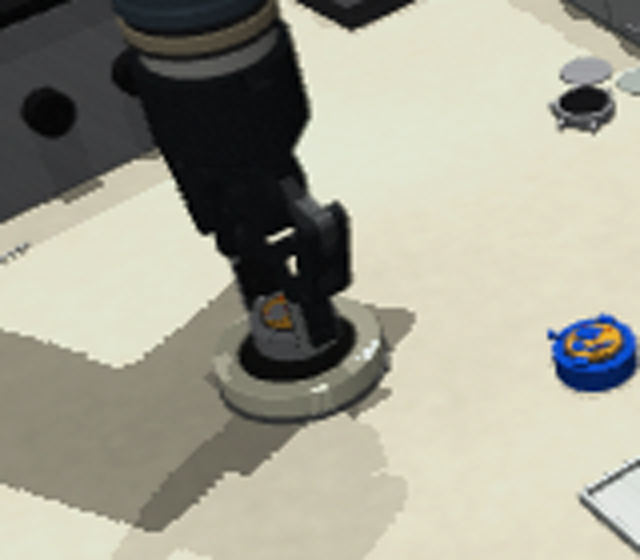

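The movement is centred over the recess (block centre near (300,360) in the crop). I lower it slowly.

>>> {"fn": "drive_tool", "kwargs": {"plan": [[0, 0, 0.002, 0, 0, 0, -1], [0, 0, 0.002, 0, 0, 0, -1], [0, 0, 0.001, 0, 0, 0, -1], [0, 0, 0.001, 0, 0, 0, -1], [0, 0, 0.001, 0, 0, 0, -1], [0, 0, 0, 0, 0, 0, -1], [0, 0, 0, 0, 0, 0, -1]]}}

```text
t: 23.6
tcp_pos: [0.4629, 0.284, 0.0342]
tool_rot: [1.0, -0.0, -0.0, 0.0]
force: [-0.2, -0.2, -1.3]
finger_gap: 0.506
gripper_force: 30.8
```

>>> {"fn": "drive_tool", "kwargs": {"plan": [[0, 0, 0.001, 0, 0, 0, -1], [0, 0, 0.0005, 0, 0, 0, -1], [0, 0, 0, 0, 0, 0, -1], [0, 0, 0, 0, 0, 0, -1]]}}

```text
t: 24.0
tcp_pos: [0.4631, 0.2841, 0.0339]
tool_rot: [1.0, 0.0, 0.0, -0.0]
force: [-0.6, -0.7, 7.2]
finger_gap: 0.51
gripper_force: 31.5
```

>>> {"fn": "drive_tool", "kwargs": {"plan": [[0, 0, 0, 0, 0, 0, 0.1], [0, 0, 0, 0, 0, 0, 0.2], [0, 0, 0, 0, 0, 0, 0.4], [0, 0, 0, 0, 0, 0, 0.6], [0, 0, 0, 0, 0, 0, 0.6], [0, 0, -0.01, 0, 0, 0, 0.6], [0, 0, -0.02, 0, 0, 0, 0.6], [0, 0, -0.04, 0, 0, 0, 0.6], [0, 0, -0.05, 0, 0, 0, 0.6], [0, 0, -0.05, 0, 0, 0, 0.6]]}}

```text
t: 25.0
tcp_pos: [0.4623, 0.2838, 0.2047]
tool_rot: [1.0, -0.0, -0.001, 0.0]
force: [1.2, -0.4, 0.1]
finger_gap: 0.801
gripper_force: 0.0
```

>>> {"fn": "drive_tool", "kwargs": {"plan": [[-0.04, 0, 0, 0, 0, -8.5, 0.2], [0, 0, 0, 0, 0, -8.5, 0.2], [0, 0, 0, 0, 0, -8.5, 0.2], [0, 0, 0, 0, 0, -8.5, 0.2], [0, 0, 0, 0, 0, -8.5, 0.2], [0, 0, 0, 0, 0, -8.5, 0.2], [0, 0, 0, 0, 0, -8.5, 0.2], [0, 0, 0, 0, 0, -8.5, 0.2], [0, 0, 0, 0, 0, -8.5, 0.2], [0, 0, 0, 0, 0, -8.5, 0.2]]}}

```text
t: 26.0
tcp_pos: [0.4227, 0.284, 0.2035]
tool_rot: [0.735, 0.678, 0.0, 0.0]
force: [-0.6, 0.3, 0.2]
finger_gap: 0.602
gripper_force: 0.0
```

>>> {"fn": "drive_tool", "kwargs": {"plan": [[0, 0, 0, 0, 0, -5, 0.2], [-0.02, 0, 0, 0, 0, 0, 0.2], [-0.04, 0, 0, 0, 0, 0, 0.2], [-0.04, 0, 0, 0, 0, 0, 0.2], [-0.02, 0, 0, 0, 0, 0, 0.2], [0, 0, 0, 0, 0, 0, 0.2]]}}

```text
t: 26.6
tcp_pos: [0.4227, 0.1621, 0.2034]
tool_rot: [0.708, 0.706, -0.0, 0.0]
force: [0.0, -0.5, -0.1]
finger_gap: 0.606
gripper_force: 0.0
```

```bash
python3 - <<'E'
from h import *
st=manip.sense(); print(st['tcp_pos'],st['tool_rot'])
for n in('side','scene'):
    s=snap(n,n+'3.png'); P=cloud(s); print(n,'block');clusters(P,.0155,.0215,(.38,.54,.2,.36),30)
    print(' mv');clusters(P,.025,.05,(.42,.51,.23,.34),10)
    print(' mat');clusters(P,.088,.105,(.36,.66,-.4,-.2))
    if n=='side':
        im=cv2.cvtColor(s['image'],cv2.COLOR_RGB2BGR)[140:230,90:200]; cv2.imwrite('pics/g3.png',cv2.resize(im,None,fx=5,fy=5,interpolation=2))
E
```

```text
[0.42272359 0.16206979 0.20339375] [ 7.08377605e-01  7.05833642e-01 -1.41086560e-04  1.34387910e-04]
side block
  n 519 px [144. 188.] min [0.4173 0.2381 0.0155] max [0.507  0.3307 0.0215] mid [0.4621 0.2844] circ (463.6, 284.1, 46.6)
 mv
  n 265 px [143. 182.] min [0.4391 0.2598 0.0252] max [0.4863 0.3044 0.0364] mid [0.4627 0.2821] circ (461.8, 283.3, 24.7)
 mat
  n 143 px [427. 266.] min [ 0.5822 -0.3084  0.0881] max [ 0.6009 -0.2889  0.0995] mid [ 0.5915 -0.2987] circ (592.2, -298.8, 10.0)
  n 310 px [395. 299.] min [ 0.493  -0.3071  0.0882] max [ 0.5219 -0.2789  0.0989] mid [ 0.5075 -0.293 ] circ (507.1, -293.2, 14.9)
  n 194 px [358. 337.] min [ 0.4121 -0.2963  0.0883] max [ 0.432  -0.2775  0.0985] mid [ 0.422  -0.2869] circ (422.1, -286.7, 10.3)
scene block
  n 249 px [306. 152.] min [0.4189 0.2369 0.0155] max [0.5075 0.3272 0.0214] mid [0.4632 0.2821] circ (461.9, 282.7, 46.5)
 mv
  n 179 px [307. 145.] min [0.4413 0.2594 0.0252] max [0.488  0.3077 0.0358] mid [0.4647 0.2835] circ (463.9, 282.4, 25.3)
 mat
  n 145 px [ 84. 251.] min [ 0.4135 -0.2976  0.0883] max [ 0.433  -0.2777  0.0979] mid [ 0.4232 -0.2876] circ (423.2, -288.3, 10.6)
  n 298 px [123. 275.] min [ 0.4934 -0.3083  0.0881] max [ 0.522  -0.2798  0.0979] mid [ 0.5077 -0.2941] circ (507.9, -294.1, 14.8)
  n 190 px [168. 301.] min [ 0.584  -0.3098  0.0881] max [ 0.603  -0.2911  0.0972] mid [ 0.5935 -0.3004] circ (593.1, -300.1, 10.1)
```

View pics/g3.png

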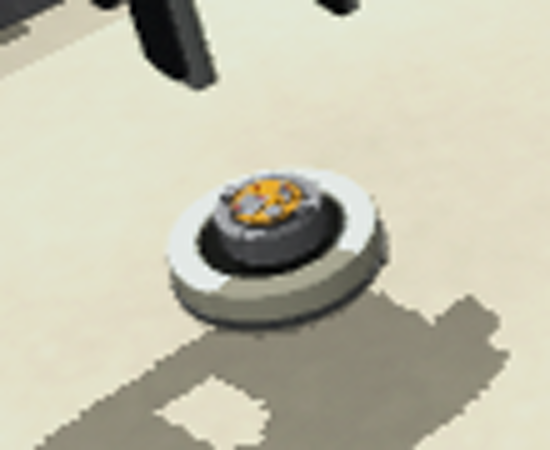

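The movement lies flat and centred in the recess (crop 270,210). Now the bottle goes back first.

>>> {"fn": "drive_tool", "kwargs": {"plan": [[-0.02, 0.004, 0, 0, 0, 0, 0.2], [-0.045, 0.009, 0, 0, 0, 0, 0.2], [-0.045, 0.009, 0, 0, 0, 0, 0.2], [-0.045, 0.009, 0.01, 0, 0, 0, 0.2], [-0.045, 0.009, 0.01, 0, 0, 0, 0.2], [-0.045, 0.009, 0.01, 0, 0, 0, 0.2], [-0.045, 0.009, 0.01, 0, 0, 0, 0.2], [-0.045, 0.009, 0.01, 0, 0, 0, 0.2], [-0.045, 0.009, 0, 0, 0, 0, 0.2], [-0.045, 0.008, 0, 0, 0, 0, 0.2]]}}

```text
t: 27.7
tcp_pos: [0.5081, -0.2616, 0.1524]
tool_rot: [0.707, 0.708, 0.0, -0.0]
force: [1.5, 0.3, 0.2]
finger_gap: 0.6
gripper_force: 0.0
```

>>> {"fn": "drive_tool", "kwargs": {"plan": [[-0.025, 0, 0, 0, 0, 0, 0.2], [-0.008, 0, 0, 0, 0, 0, 0.2], [0, 0, 0.02, 0, 0, 0, 0.2], [0, 0, 0, 0, 0, 0, 0.2], [0, 0, 0, 0, 0, 0, 0.2]]}}

```text
t: 28.2
tcp_pos: [0.5069, -0.2919, 0.1325]
tool_rot: [0.706, 0.708, 0.0, -0.001]
force: [0.6, 0.2, 0.7]
finger_gap: 0.601
gripper_force: 0.0
```

>>> {"fn": "drive_tool", "kwargs": {"plan": [[-0.001, 0, 0.015, 0, 0, 0, 0.2], [-0.001, 0, 0.015, 0, 0, 0, 0.2], [0, 0, 0.01, 0, 0, 0, 0.2], [0, 0, 0.0045, 0, 0, 0, 0.2], [0, 0, 0, 0, 0, 0, 0.2], [0, 0, 0, 0, 0, 0, -1], [0, 0, 0, 0, 0, 0, -1], [0, 0, 0, 0, 0, 0, -1], [0, 0, 0, 0, 0, 0, -1], [0, 0, 0, 0, 0, 0, -1]], "newtons": 40}}

```text
t: 29.2
tcp_pos: [0.5075, -0.2963, 0.0892]
tool_rot: [0.707, 0.707, 0.0, 0.001]
force: [-0.3, 0.3, 5.8]
finger_gap: 0.308
gripper_force: 40.0
```

>>> {"fn": "drive_tool", "kwargs": {"plan": [[0, 0, 0, 0, 0, 0, -1], [0, 0, 0, 0, 0, 0, -1], [0, 0, -0.005, 0, 0, 0, -1], [0, 0, -0.015, 0, 0, 0, -1], [0, 0, -0.02, 0, 0, 0, -1], [0, 0, -0.02, 0, 0, 0, -1], [0, 0, -0.02, 0, 0, 0, -1], [0, 0, 0, 0, 0, 0, -1], [0, 0, 0, 0, 0, 0, -1]]}}

```text
t: 30.1
tcp_pos: [0.5065, -0.2957, 0.1678]
tool_rot: [0.707, 0.707, -0.0, -0.0]
force: [-0.9, -0.4, -2.0]
finger_gap: 0.311
gripper_force: 39.7
```

>>> {"fn": "drive_tool", "kwargs": {"plan": [[0.018, 0.005, 0, 0, 0, 0, -1], [0.03, 0.008, 0, 0, 0, 0, -1], [0.04, 0.011, 0, 0, 0, 0, -1], [0.04, 0.011, 0, 0, 0, 0, -1], [0.04, 0.011, 0, 0, 0, 0, -1], [0.04, 0.011, 0, 0, 0, 0, -1], [0.04, 0.011, 0, 0, 0, 0, -1], [0.04, 0.011, 0, 0, 0, 0, -1], [0.035, 0.01, 0, 0, 0, 0, -1], [0.012, 0.003, 0, 0, 0, 0, -1]]}}

```text
t: 31.1
tcp_pos: [0.598, 0.0438, 0.1667]
tool_rot: [0.706, 0.709, -0.0, -0.002]
force: [0.2, -0.3, -2.0]
finger_gap: 0.308
gripper_force: 39.7
```

>>> {"fn": "drive_tool", "kwargs": {"plan": [[0, 0, 0.01, 0, 0, 0, -1], [0, 0, 0.02, 0, 0, 0, -1], [0, 0, 0.02, 0, 0, 0, -1], [0, 0, 0.01, 0, 0, 0, -1], [0, 0, 0.005, 0, 0, 0, -1], [0, 0, 0, 0, 0, 0, -1], [0, 0, 0, 0, 0, 0, -1]]}}

```text
t: 31.8
tcp_pos: [0.5994, 0.0385, 0.1037]
tool_rot: [0.707, 0.707, 0.0, 0.0]
force: [-0.9, 0.2, -1.5]
finger_gap: 0.31
gripper_force: 39.7
```

>>> {"fn": "drive_tool", "kwargs": {"plan": [[0, 0, 0.007, 0, 0, 0, -1], [0, 0, 0.004, 0, 0, 0, -1], [0, 0, 0.002, 0, 0, 0, -1], [0, 0, 0.001, 0, 0, 0, -1], [0, 0, 0.001, 0, 0, 0, -1], [0, 0, 0, 0, 0, 0, -1], [0, 0, 0, 0, 0, 0, -1]]}}

```text
t: 32.5
tcp_pos: [0.5988, 0.0391, 0.0892]
tool_rot: [0.707, 0.707, -0.0, -0.0]
force: [-3.0, 0.1, 5.7]
finger_gap: 0.309
gripper_force: 40.5
```

>>> {"fn": "drive_tool", "kwargs": {"plan": [[0, 0, 0, 0, 0, 0, -0.2], [0, 0, 0, 0, 0, 0, 0], [0, 0, 0, 0, 0, 0, 0.2], [0, 0, 0, 0, 0, 0, 0.2], [0, 0, -0.01, 0, 0, 0, 0.2], [0, 0, -0.02, 0, 0, 0, 0.2], [0, 0, -0.03, 0, 0, 0, 0], [-0.02, -0.01, 0, 0, 0, 0, 0], [-0.04, -0.022, 0, 0, 0, 0, 0], [-0.04, -0.022, 0, 0, 0, 0, 0]]}}

```text
t: 33.5
tcp_pos: [0.5451, -0.0615, 0.1494]
tool_rot: [0.706, 0.708, 0.001, 0.001]
force: [-0.8, 0.3, 0.5]
finger_gap: 0.498
gripper_force: 0.0
```

>>> {"fn": "drive_tool", "kwargs": {"plan": [[-0.04, -0.022, 0, 0, 0, 0, 0], [-0.04, -0.022, 0, 0, 0, 0, 0], [-0.04, -0.022, 0, 0, 0, 0, 0], [-0.04, -0.022, 0, 0, 0, 0, 0], [-0.04, -0.022, 0, 0, 0, 0, 0], [-0.02, -0.01, 0, 0, 0, 0, 0], [-0.007, -0.003, 0, 0, 0, 0, 0], [0, 0, 0, 0, 0, 0, 0], [0, 0, 0.02, 0, 0, 0, 0], [0, 0, 0, 0, 0, 0, 0]]}}

```text
t: 34.5
tcp_pos: [0.4215, -0.2854, 0.127]
tool_rot: [0.707, 0.708, 0.0, -0.002]
force: [-1.1, -0.0, -0.4]
finger_gap: 0.5
gripper_force: 0.0
```

>>> {"fn": "drive_tool", "kwargs": {"plan": [[0, 0, 0, 0, 0, 0, 0]]}}

```text
t: 34.6
tcp_pos: [0.4223, -0.2864, 0.1283]
tool_rot: [0.706, 0.708, 0.0, -0.001]
force: [0.6, 0.2, 0.2]
finger_gap: 0.501
gripper_force: 0.0
```

>>> {"fn": "drive_tool", "kwargs": {"plan": [[0, 0, 0.015, 0, 0, 0, 0], [0, 0, 0.015, 0, 0, 0, 0], [0, 0, 0.007, 0, 0, 0, 0], [0, 0, 0.0025, 0, 0, 0, 0], [0, 0, 0, 0, 0, 0, 0], [0, 0, 0, 0, 0, 0, -1], [0, 0, 0, 0, 0, 0, -1], [0, 0, 0, 0, 0, 0, -1], [0, 0, 0, 0, 0, 0, -1], [0, 0, 0, 0, 0, 0, -1]]}}

```text
t: 35.6
tcp_pos: [0.4223, -0.2882, 0.0896]
tool_rot: [0.707, 0.707, 0.0, 0.001]
force: [-0.3, 1.4, 5.9]
finger_gap: 0.214
gripper_force: 39.4
```

>>> {"fn": "drive_tool", "kwargs": {"plan": [[0, 0, 0, 0, 0, 0, -1], [0, 0, 0, 0, 0, 0, -1], [0, 0, -0.005, 0, 0, 0, -1], [0, 0, -0.015, 0, 0, 0, -1], [0, 0, -0.02, 0, 0, 0, -1], [0, 0, -0.02, 0, 0, 0, -1], [0, 0, 0, 0, 0, 0, -1], [0, 0, 0, 0, 0, 0, -1]]}}

```text
t: 36.4
tcp_pos: [0.4218, -0.2878, 0.1486]
tool_rot: [0.707, 0.707, -0.0, 0.0]
force: [-0.3, 1.2, -2.7]
finger_gap: 0.217
gripper_force: 39.4
```

>>> {"fn": "drive_tool", "kwargs": {"plan": [[0.01, 0.003, 0, 0, 0, 0, -1], [0.022, 0.01, 0, 0, 0, 0, -1], [0.035, 0.015, 0, 0, 0, 0, -1], [0.04, 0.018, 0, 0, 0, 0, -1], [0.04, 0.018, 0, 0, 0, 0, -1], [0.04, 0.018, 0, 0, 0, 0, -1], [0.04, 0.018, 0, 0, 0, 0, -1], [0.03, 0.013, 0, 0, 0, 0, -1], [0.01, 0.005, 0, 0, 0, 0, -1], [0, 0, 0, 0, 0, 0, -1]]}}

```text
t: 37.4
tcp_pos: [0.5395, -0.019, 0.1477]
tool_rot: [0.706, 0.708, -0.001, -0.001]
force: [0.3, -0.2, -1.8]
finger_gap: 0.215
gripper_force: 39.4
```

>>> {"fn": "drive_tool", "kwargs": {"plan": [[0, 0, 0.01, 0, 0, 0, -1], [0, 0, 0.02, 0, 0, 0, -1], [0, 0, 0.015, 0, 0, 0, -1], [0, 0, 0.005, 0, 0, 0, -1], [0, 0, 0, 0, 0, 0, -1], [0, 0, 0, 0, 0, 0, -1]]}}

```text
t: 38.0
tcp_pos: [0.54, -0.0218, 0.0989]
tool_rot: [0.708, 0.707, -0.0, 0.0]
force: [0.3, 0.5, -2.6]
finger_gap: 0.212
gripper_force: 39.4
```

>>> {"fn": "drive_tool", "kwargs": {"plan": [[0, 0, 0.004, 0, 0, 0, -1], [0, 0, 0.003, 0, 0, 0, -1], [0, 0, 0.001, 0, 0, 0, -1], [0, 0, 0.001, 0, 0, 0, -1], [0, 0, 0.001, 0, 0, 0, -1], [0, 0, 0, 0, 0, 0, -1], [0, 0, 0, 0, 0, 0, -1]]}}

```text
t: 38.7
tcp_pos: [0.5401, -0.0208, 0.0896]
tool_rot: [0.707, 0.707, 0.0, 0.0]
force: [-2.5, 0.1, 5.8]
finger_gap: 0.211
gripper_force: 40.3
```

>>> {"fn": "drive_tool", "kwargs": {"plan": [[0, 0, 0, 0, 0, 0, -0.4], [0, 0, 0, 0, 0, 0, -0.2], [0, 0, 0, 0, 0, 0, 0], [0, 0, 0, 0, 0, 0, 0], [0, 0, -0.01, 0, 0, 0, 0], [0, 0, -0.02, 0, 0, 0, 0], [0, 0, -0.03, 0, 0, 0, 0], [-0.02, 0.005, 0, 0, 0, 0, 0], [-0.04, 0.008, 0, 0, 0, 0, 0], [-0.04, 0.008, 0, 0, 0, 0, 0]]}}

```text
t: 39.7
tcp_pos: [0.5614, -0.1215, 0.1501]
tool_rot: [0.706, 0.708, 0.0, 0.001]
force: [1.2, -0.2, 0.7]
finger_gap: 0.501
gripper_force: 0.0
```

>>> {"fn": "drive_tool", "kwargs": {"plan": [[-0.04, 0.008, 0, 0, 0, 0, 0], [-0.04, 0.008, 0, 0, 0, 0, 0], [-0.04, 0.008, 0, 0, 0, 0, 0], [-0.04, 0.007, 0, 0, 0, 0, 0], [-0.015, 0, 0, 0, 0, 0, 0], [-0.004, 0, 0, 0, 0, 0, 0], [0, 0, 0.02, 0, 0, 0, 0], [0, 0, 0, 0, 0, 0, 0], [0, 0, 0, 0, 0, 0, 0]]}}

```text
t: 40.6
tcp_pos: [0.5914, -0.298, 0.1286]
tool_rot: [0.707, 0.708, -0.0, -0.001]
force: [0.3, 0.1, -0.1]
finger_gap: 0.499
gripper_force: 0.0
```

>>> {"fn": "drive_tool", "kwargs": {"plan": [[0, 0, 0.015, 0, 0, 0, 0], [0, 0, 0.015, 0, 0, 0, 0], [0, 0, 0.007, 0, 0, 0, 0], [0, 0, 0.0025, 0, 0, 0, 0], [0, 0, 0, 0, 0, 0, 0], [0, 0, 0, 0, 0, 0, -1], [0, 0, 0, 0, 0, 0, -1], [0, 0, 0, 0, 0, 0, -1], [0, 0, 0, 0, 0, 0, -1], [0, 0, 0, 0, 0, 0, -1]]}}

```text
t: 41.6
tcp_pos: [0.5926, -0.3004, 0.0899]
tool_rot: [0.707, 0.707, 0.0, 0.001]
force: [1.3, 0.8, 1.5]
finger_gap: 0.211
gripper_force: 39.5
```

>>> {"fn": "drive_tool", "kwargs": {"plan": [[0, 0, 0, 0, 0, 0, -1], [0, 0, 0, 0, 0, 0, -1], [0, 0, -0.005, 0, 0, 0, -1], [0, 0, -0.015, 0, 0, 0, -1], [0, 0, -0.02, 0, 0, 0, -1], [0, 0, -0.02, 0, 0, 0, -1], [0, 0, 0, 0, 0, 0, -1], [0, 0, 0, 0, 0, 0, -1]]}}

```text
t: 42.4
tcp_pos: [0.5917, -0.2998, 0.1496]
tool_rot: [0.707, 0.707, -0.0, 0.0]
force: [-0.5, 0.1, -3.9]
finger_gap: 0.217
gripper_force: 39.3
```

>>> {"fn": "drive_tool", "kwargs": {"plan": [[0.01, 0, 0, 0, 0, 0, -1], [0.03, 0, 0, 0, 0, 0, -1], [0.04, -0.003, 0, 0, 0, 0, -1], [0.04, 0, 0, 0, 0, 0, -1], [0.04, 0, 0, 0, 0, 0, -1], [0.035, 0, 0, 0, 0, 0, -1], [0.015, 0, 0, 0, 0, 0, -1], [0, 0, 0, 0, 0, 0, -1], [0, 0, 0.01, 0, 0, 0, -1], [0, 0, 0.02, 0, 0, 0, -1]]}}

```text
t: 43.4
tcp_pos: [0.5906, -0.092, 0.1198]
tool_rot: [0.708, 0.707, 0.001, 0.002]
force: [-0.3, -0.9, -2.6]
finger_gap: 0.215
gripper_force: 39.3
```

>>> {"fn": "drive_tool", "kwargs": {"plan": [[0, 0, 0.015, 0, 0, 0, -1], [0, 0, 0.005, 0, 0, 0, -1], [0, 0, 0, 0, 0, 0, -1], [0, 0, 0, 0, 0, 0, -1]]}}

```text
t: 43.8
tcp_pos: [0.5894, -0.091, 0.0994]
tool_rot: [0.708, 0.707, 0.0, 0.0]
force: [-0.3, -0.5, -2.8]
finger_gap: 0.212
gripper_force: 39.3
```

>>> {"fn": "drive_tool", "kwargs": {"plan": [[0, 0, 0.004, 0, 0, 0, -1], [0, 0, 0.003, 0, 0, 0, -1], [0, 0, 0.001, 0, 0, 0, -1], [0, 0, 0.001, 0, 0, 0, -1], [0, 0, 0.001, 0, 0, 0, -1], [0, 0, 0, 0, 0, 0, -1], [0, 0, 0, 0, 0, 0, -1]]}}

```text
t: 44.5
tcp_pos: [0.5892, -0.0899, 0.0899]
tool_rot: [0.707, 0.707, 0.0, 0.0]
force: [-1.3, 0.2, 2.3]
finger_gap: 0.218
gripper_force: 39.8
```

>>> {"fn": "drive_tool", "kwargs": {"plan": [[0, 0, 0, 0, 0, 0, -0.4], [0, 0, 0, 0, 0, 0, -0.2], [0, 0, 0, 0, 0, 0, 0], [0, 0, 0, 0, 0, 0, 0], [0, 0, -0.01, 0, 0, 0, 0], [0, 0, -0.02, 0, 0, 0, 0], [0, 0, -0.04, 0, 0, 0, 0], [0.03, 0.01, -0.04, 0, 0, 0, 0], [0.03, 0.01, -0.04, 0, 0, 0, 0], [0.03, 0.01, 0, 0, 0, 0, 0]]}}

```text
t: 45.5
tcp_pos: [0.6227, -0.0011, 0.2454]
tool_rot: [0.707, 0.707, 0.004, 0.006]
force: [0.2, -0.7, 0.1]
finger_gap: 0.499
gripper_force: 0.0
```

>>> {"fn": "drive_tool", "kwargs": {"plan": [[0, 0, 0, 0, 0, 0, 0], [0, 0, 0, 0, 0, 0, 0], [0, 0, 0, 0, 0, 0, 0], [0, 0, 0, 0, 0, 0, 0], [0, 0, 0, 0, 0, 0, 0]]}}

```text
t: 46.0
tcp_pos: [0.6182, -0.0022, 0.2371]
tool_rot: [0.708, 0.707, -0.0, -0.001]
force: [0.5, -0.3, 0.1]
finger_gap: 0.506
gripper_force: 0.0
```

```bash
python3 - <<'E'
from h import *
for n in('scene','side','wrist'):
    st=manip.sense(); s=snap(n,n+'9.png'); P=wcloud(s,st) if n=='wrist' else cloud(s)
    print(n,'knobs');clusters(P,.085,.105,(.4,.75,-.4,.25))
    print(' loupe/ring');clusters(P,.006,.03,(.63,.7,-.13,.08),50)
    if n!='wrist': print(' mv');clusters(P,.025,.05,(.42,.51,.23,.34),10)
E
```

```text
scene knobs
  n 176 px [307. 184.] min [0.585  0.0262 0.0852] max [0.6131 0.0551 0.0976] mid [0.5991 0.0406] circ (599.8, 41.1, 15.2)
  n 107 px [258. 191.] min [ 0.5321 -0.0318  0.0852] max [ 0.5502 -0.0124  0.0974] mid [ 0.5412 -0.0221] circ (541.6, -21.8, 10.2)
  n 129 px [260. 219.] min [ 0.5804 -0.1     0.0851] max [ 0.5998 -0.0813  0.0973] mid [ 0.5901 -0.0906] circ (590.1, -90.8, 9.7)
 loupe/ring
  n 217 px [341. 235.] min [0.6536 0.0218 0.006 ] max [0.6877 0.0712 0.0297] mid [0.6706 0.0465] circ (669.5, 46.5, 24.8)
  n 78 px [317. 276.] min [ 0.6786 -0.1278  0.006 ] max [ 0.6928 -0.0109  0.0088] mid [ 0.6857 -0.0693] circ (685.7, -69.3, 58.9)
  n 199 px [288. 276.] min [ 0.6333 -0.1173  0.0061] max [ 0.6639 -0.085   0.0157] mid [ 0.6486 -0.1011] circ (649.1, -101.1, 16.6)
 mv
  n 181 px [306. 145.] min [0.4408 0.2591 0.0251] max [0.4896 0.3063 0.0357] mid [0.4652 0.2827] circ (464.6, 281.6, 25.6)
side knobs
  n 163 px [267. 175.] min [0.5839 0.0271 0.085 ] max [0.6118 0.0554 0.0994] mid [0.5979 0.0412] circ (597.1, 41.1, 14.7)
  n 107 px [270. 204.] min [ 0.5289 -0.0301  0.08
[... 693 characters left out ...]
mid [0.5984 0.0422] circ (598.5, 42.3, 14.4)
  n 400 px [195. 221.] min [ 0.5305 -0.0284  0.0852] max [ 0.5499 -0.0095  0.0989] mid [ 0.5402 -0.019 ] circ (540.2, -19.2, 10.0)
  n 359 px [250. 288.] min [ 0.5792 -0.098   0.085 ] max [ 0.5989 -0.079   0.0984] mid [ 0.589  -0.0885] circ (589.2, -88.9, 10.5)
 loupe/ring
  n 490 px [336. 164.] min [ 0.6301 -0.1014  0.006 ] max [0.6998 0.0766 0.0095] mid [ 0.665  -0.0124] circ (656.3, -12.3, 92.6)
  n 270 px [320. 139.] min [0.6522 0.0246 0.006 ] max [0.6847 0.0596 0.0293] mid [0.6685 0.0421] circ (669.1, 42.2, 18.1)
  n 311 px [305. 262.] min [ 0.6327 -0.1158  0.0063] max [ 0.6631 -0.0852  0.016 ] mid [ 0.6479 -0.1005] circ (648.4, -100.3, 15.7)
```

View pics/side9.png

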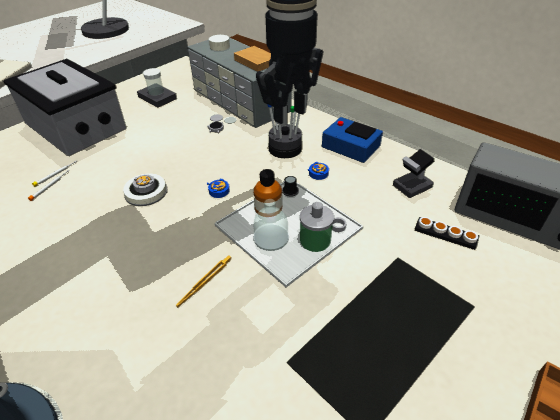

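The picture shows the dome (270,225), jar (316,228) and bottle (267,195) upright on the tray, within about 2 mm of where they stood. The movement is in the recess (144,183), and the loupe, ring and tweezers have not moved. I hand the job in.

```bash
python3 -c "
from station import manip
print(manip.sign_off())"
```

```text
the job is handed in; nothing more can be done
None
```

The job is handed in: the movement lies flat and face up in the work block's recess, and the dome, jar and bottle are back on the tray within about 2 mm of where they stood, with the loupe, ring and tweezers unmoved; the sign-off gave no verdict.

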